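# Take the soap sampler stack apart and set it out

## Robot

A 7-joint arm with a two-finger parallel gripper is mounted at the origin on a cart in front of the work surface, level with it; the furniture and walls round the work are solid. World frame = base frame: x ahead of the robot, y to its left, z up, the work surface at z = 0. Lengths are in m, angles in rad, forces in N, time in s.
With the tool pointing down it reaches from about 0.4 to 0.85 m from the base axis. Payload 4.5 kg.
Tool frame: the origin (TCP) lies midway between the tips of the shut fingers; the grasp point (between the pads) lies 19 mm behind it; z points along the fingers, y is the line along which they close (so a half turn about z gives the same grasp; the last joint's range is limited). The gripper opens to 88 mm and grips with 3 to 60 N. Pads are 18 mm wide; open, the fingers measure 123 mm over their backs; the gripper's body (75 mm by 187 mm) begins 45 mm behind the grasp point.
Start: joints at [1.17, 0.689, -0.195, 1.565, 0.157, 0.902, -0.215], TCP at [0.263, -0.567, 0.239] pointing down, gripper open.
Joint ranges: [-3.01, 3.01], [-0.46, 2.08], [-1.47, 1.51], [0.13, 2.56], [-1, 4.14], [0.04, 2.09], [-2.66, 2.66]. Speed limits (rad/s): [2.57, 2.57, 3.14, 3.14, 3.14, 3.14, 3.14].

## Interface

Orientations are given as a unit quaternion [x, y, z, w].
In Python, from plant import * gives the robot as it stands.
- The arm moves only by the tool send_rows, never from a script. Its argument "targets" is a list of rows, each a list of 2 entries, a list of its own where there are three numbers: the shift along the tool's x, y, z in units of 0.3 m (1.0 is 0.3 m), then the turn, a rotation vector about the tool's x, y, z in units of pi rad (1.0 is pi rad). A call has 1 to 12 rows; each row is the pose to reach, as a shift and turn from the pose commanded when the call began, along the tool's axes at that moment, turning the shorter way round; what a row does not reach only later rows make up. A row lasts 1/8 s, in which the tool goes at most 62.5 mm and 10.7 degrees, less where a joint would pass 70% of its speed; a pose out of reach is approached as far as the arm can. A call with a number of a shift or a turn outside -1 to 1 is refused whole. A call with a gripper value outside its range is refused whole. "fingers" is the opening, from 0 (shut) to 1 (fully open), set as the call begins (left out, the last holds). The fingers move at their own pace and stop on an object; "newtons" is the grip in N (left out, the last holds). Time passes only in rows, so rows that repeat a pose let the fingers close. It gives the time, the measured TCP pose, the force, the opening and the grip force at its end, in the units of the state.
- get_state(): the state, without advancing time (a new reading comes with each control period).
- snapshot(name): name is "scene" or "top"; returns a dict with "img" (384x512x3 uint8, blue, green, red), "fx", "fy", "cx", "cy" (pixels), "k1" (the pictures are not rectified: a ray, as slopes to the right and down, at radius r is drawn at 1 + k1 r^2 times it, then the intrinsics apply), "cam_to_world" (4x4, takes a point from camera to world coordinates). Camera axes: x right, y down, z forward; pixel columns grow to the right and rows downward; lengths in m; the calibration is good to about 2 mm. A picture is of the moment at which its call begins. There is no depth.
- finish_job(): hands the job in; it is judged then, once.
The state is a dict: "clock": time; "q": joint angles; "qd": joint speeds; "joint_torque": joint torques, N m; "tool_pos": TCP position; "eef_rot": TCP orientation; "contact_force": force on the tool from outside, world axes, zero at the start; "moment": the same for the moment, N m; "opening": opening from 0.0 (shut) to 1.0 (fully open); "finger_force": force on a finger pad.
Only numpy, scipy, OpenCV 4.12 (cv2) and the standard library are available. Lean on these libraries where they do the work, as an engineer would, in place of code of your own. Each camera call takes 0.05 s, during which the arm holds its last target. There are 200 camera calls.

## Task

Set out the soap sampler: take the stack apart from the top, one thing at a time, without toppling it. Lay the violet bar in the middle of the violet dish and the tan bar in the middle of the tan dish, both flat and lengthwise, then stand the salve pot upright in the middle of the cork coaster and last the carton flat inside the blue tray, along it. Leave the green bowl and the small bottle where they are.

Things in the scene. Friction and masses are not known exactly. Their poses are not given: they have to be found in the camera images.
- violet_bar: Violet soap bar, 63 mm long (its y), 42 mm wide (its x), 25 mm high. Origin at the middle of its underside, z up. It is the top thing of the stack at the start, lying across the tan bar.
- tan_bar: Tan (honey-brown) soap bar, 63 mm long (its y), 42 mm wide (its x), 25 mm high. Origin at the middle of its underside, z up. It lies on the salve pot and under the violet bar, crosswise to it, so that only its ends show.
- salve_pot: Closed round salve pot, white with a tan lid, 65 mm in diameter, 29 mm high, lid fixed on. It stands on the carton and under the bars, which lie off to one side of its middle so that part of its lid shows. Origin at the middle of its underside, z up.
- soap_carton: Cream-coloured carton of soap, closed, about 0.15 kg: 60 mm deep (its x, grip across this), 110 mm long (its y), 75 mm high. It is the foot of the stack. Origin at the middle of its underside, z up.
- violet_dish: Violet soap dish with dark drain slots across its floor, fixed to the table: outside 80 mm (its x) by 100 mm (its y), inside 70 by 90 mm, floor 5 mm and rim 10 mm above the table. Its long side is its y. Origin at the middle of its underside, on the table.
- tan_dish: Tan (honey-brown) soap dish with dark drain slots across its floor, fixed to the table: outside 80 mm (its x) by 100 mm (its y), inside 70 by 90 mm, floor 5 mm and rim 10 mm above the table. Its long side is its y. Origin at the middle of its underside, on the table.
- cork_coaster: Round cork coaster, flat, 100 mm in diameter, 7 mm thick, fixed to the table. Origin at the middle of its underside.
- blue_tray: Blue rectangular tray with a low rim and a small tab at each end, fixed to the table: outside 96 mm (its x) by 146 mm (its y, without the tabs), inside 86 by 136 mm, floor 5 mm and rim 14 mm above the table. Its long side is its y. Origin at the middle of its underside, on the table.
- green_bowl: Bystander: small green bowl, 100 mm in diameter, 48 mm high, loose. Origin at the middle of its underside.
- small_bottle: Bystander: little pink-violet bottle with a tall black cap, 31 mm in diameter, 79 mm high, loose. Origin at the middle of its underside.
Mind the look-alikes: they are no part of the job. What is shaped like the violet_dish but red is not meant.

How it is judged:
By the outcome, as a careful person would: the job done as asked, in the order asked, and still so for the second after the job is handed in, with the robot touching nothing.
It also fails if it takes over 120 s, if anything falls off the work surface, if the arm or the gripper's body presses on something with over 40 N, if the wrist force passes 120 N, or if a joint passes its speed limit or range.

## Working session

There is one attempt and no reset: what is moved stays moved. The work goes in short steps, Python scripts to look and compute and a tool call to move; the robot and the scene stay as the last step left them, time stands still between calls to the robot, and variables do not carry over. Pictures are saved under pics/ and viewed, at most 14 in all, crops included, and the job is handed in when it is done.

Besides the shell and the picture viewer there is one more tool, called after "Emit:" as a command line: name --argument value ..., lists and objects as JSON in quotes. send_rows: Moves the arm, as the interface text tells. Its arguments: {"type":"object","properties":{"targets":{"type":"array"},"fingers":{"type":"number"},"newtons":{"type":"number"}},"required":["targets"]}

```bash
mkdir -p pics; ls
python3 - <<'E'
from plant import *
import cv2, numpy as np
for n in("scene","top"):
    s=snapshot(n); cv2.imwrite(f"pics/{n}0.png",s["img"]); print(n,s["fx"],s["fy"],s["cx"],s["cy"],s["k1"]); print(np.round(s["cam_to_world"],4).tolist())
st=get_state(); print(st)
E
```

```text
pics
scene 397.42691169623276 397.42691169623276 252.2421597358726 191.80294365402725 -0.06800447624145398
[[-0.5263, -0.4452, 0.7244, -0.4843], [-0.8499, 0.2506, -0.4635, 0.6329], [0.0248, -0.8596, -0.5103, 0.8338], [0.0, 0.0, 0.0, 1.0]]
top 495.45582101969353 495.45582101969353 256.54097820995474 191.57415032427485 0.04794145682954145
[[0.0142, -0.9777, 0.2095, 0.2583], [-0.9999, -0.0142, 0.0012, -0.0255], [0.0018, -0.2095, -0.9778, 1.4898], [0.0, 0.0, 0.0, 1.0]]
{'clock': 0.1, 'q': array([ 1.16983768,  0.68986982, -0.19451211,  1.56620863,  0.15732223,
        0.90248927, -0.21510538]), 'qd': array([-6.78900761e-05, -2.49377143e-03, -9.18470393e-05, -2.26364966e-03,
        1.37346462e-03,  4.89420360e-04, -3.78386619e-04]), 'joint_torque': array([-2.26562275e-03, -5.28499925e+01, -1.27113070e+00, -1.53834826e+01,
       -5.25451661e-02,  1.96132823e-03,  1.45063660e-05]), 'tool_pos': array([ 0.26296775, -0.5663851 ,  0.2380173 ]), 'eef_rot': array([ 9.76457644e-01,  2.15707774e-01, -2.37595171e-04, -7.55016641e-04]), 'contact_force': array([ 0.56415763, -0.58357395,  0.31365012]), 'moment': array([ 0.02462312, -0.03020638, -0.00671147]), 'finger_force': 0.0, 'opening': 1.0022395075722943}
```

View pics/scene0.png

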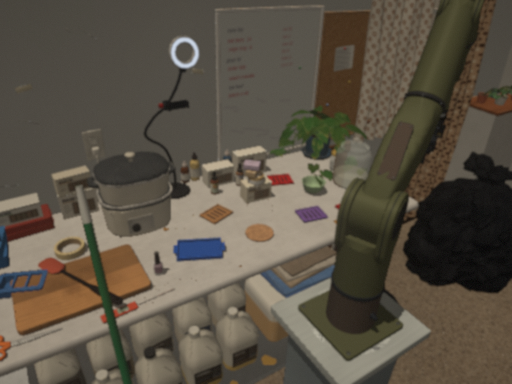

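View pics/top0.png

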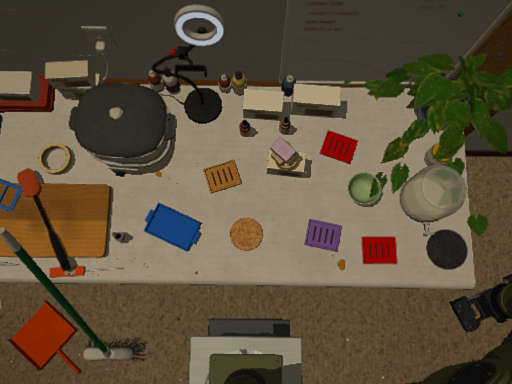

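Top view: stack at (287,157), violet dish (323,235), tan dish (223,176), coaster (247,234), tray (173,227), bowl (365,189), bottle (121,237). Look-alikes are the red dishes (338,147) and (379,250), the cream boxes at the back (263,103) and (317,98), and the dark bottles (245,128) and (285,125). The stack at (287,157) fits the description. I'll check it in a close crop.

```bash
cat > h.py <<'E'
import cv2, numpy as np
from plant import *
def ray(s,uv):
    K=np.array([[s["fx"],0,s["cx"]],[0,s["fy"],s["cy"]],[0,0,1]])
    # drawn = ideal*(1+k1 r^2): same as OpenCV radial k1
    p=cv2.undistortPoints(np.asarray(uv,float).reshape(-1,1,2),K,np.array([s["k1"],0,0,0.]))[:,0]
    T=np.array(s["cam_to_world"]); d=np.c_[p,np.ones(len(p))]@T[:3,:3].T
    return T[:3,3],d
def plane(s,uv,z):
    o,d=ray(s,uv); return o+d*((z-o[2])/d[:,2])[:,None]
def pix(s,P):
    T=np.array(s["cam_to_world"]); R=T[:3,:3]
    K=np.array([[s["fx"],0,s["cx"]],[0,s["fy"],s["cy"]],[0,0,1]])
    c=(np.atleast_2d(P)-T[:3,3])@R
    return cv2.projectPoints(c,np.zeros(3),np.zeros(3),K,np.array([s["k1"],0,0,0.]))[0][:,0]
def mask(img,lo,hi,roi):
    m=cv2.inRange(cv2.cvtColor(img,cv2.COLOR_BGR2HSV),np.array(lo),np.array(hi))
    x0,y0,x1,y1=roi; k=np.zeros_like(m); k[y0:y1,x0:x1]=m[y0:y1,x0:x1]; return k
def rect(s,m,z):
    """largest blob, hull cast to plane z -> centre, sizes, yaw of long side"""
    c=max(cv2.findContours(m,0,2)[0],key=cv2.contourArea)
    w=plane(s,c[:,0].astype(float),z)[:,:2]
    (cx,cy),(a,b),t=cv2.minAreaRect((w*1000).astype(np.float32))
    yaw=t if a>b else t+90
    return np.array([cx,cy])/1000,max(a,b),min(a,b),(yaw+90)%180-90,cv2.contourArea(c)
E
python3 - <<'E'
from h import *
s=snapshot("top");t=snapshot("scene")
a=cv2.resize(s["img"][125:190,250:330],None,fx=7,fy=7,interpolation=2)
b=cv2.resize(t["img"][150:210,220:290],None,fx=7,fy=7,interpolation=2)
h=max(a.shape[0],b.shape[0]); 
c=np.zeros((h,a.shape[1]+b.shape[1],3),np.uint8);c[:a.shape[0],:a.shape[1]]=a;c[:b.shape[0],a.shape[1]:]=b
c=cv2.resize(c,(800,int(h*800/c.shape[1])))
cv2.imwrite("pics/crop1.png",c);print(c.shape)
hs=cv2.cvtColor(s["img"],cv2.COLOR_BGR2HSV)
for n,(u,v) in dict(vbar=(285,150),pot=(292,163),carton=(300,160),vdish=(312,230),tdish=(212,172),cork=(247,234),tray=(173,227),cartonf=(275,165),bottle=(118,237)).items(): print(n,hs[v,u],s["img"][v,u])
for n,m,z in (("vdish",mask(s["img"],(125,60,40),(160,255,255),(295,210,350,260)),.01),
 ("tdish",mask(s["img"],(8,100,60),(22,255,255),(195,150,250,205)),.01),
 ("cork",mask(s["img"],(5,80,60),(22,255,255),(220,210,275,260)),.007),
 ("tray",mask(s["img"],(100,120,40),(125,255,255),(135,190,215,260)),.014),
 ("vbar",mask(s["img"],(125,20,60),(175,255,255),(260,130,310,180)),.154)):
    print(n,rect(s,m,z))
E
```

```text
(346, 800, 3)
vbar [  4  50 138] [111 115 138]
pot [ 20 140  62] [28 51 62]
carton [18 92 75] [48 64 75]
vdish [144 102 108] [108  65 100]
tdish [ 15 169  95] [32 64 95]
cork [ 16 176 145] [ 45  97 145]
tray [107 209 121] [121  66  22]
cartonf [ 19  89 178] [116 156 178]
bottle [0 0 0] [0 0 0]
vdish (array([ 0.44556516, -0.22441055]), 98.84185028076172, 79.4606704711914, 78.40132141113281, 814.0)
tdish (array([0.62303101, 0.08370451]), 100.31771087646484, 81.94881439208984, -71.11539268493652, 791.0)
cork (array([0.44629614, 0.00687977]), 100.32795715332031, 97.77371978759766, 46.121826171875, 839.5)
tray (array([0.4644126 , 0.22745239]), 165.9927978515625, 93.64447784423828, 65.84429931640625, 1524.5)
vbar (array([ 0.65296753, -0.07965387]), 0.0, 0.0, -90.0, 0.0)
```

View pics/crop1.png

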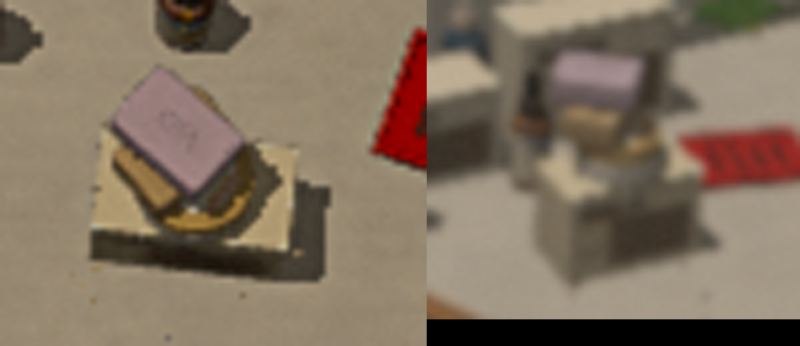

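The crop shows the violet bar on top at top-view (283,150), the tan bar end at (277,158), the pot lid at (292,166) and the carton around them. It matches the description.

```bash
cat >> h.py <<'E'
def violet(img,roi):
    f=img.astype(int); m=((f[...,0]>=f[...,1]-4)&(f[...,2]>f[...,1]+8)&(f[...,2]>50)).astype(np.uint8)*255
    x0,y0,x1,y1=roi; k=np.zeros_like(m); k[y0:y1,x0:x1]=m[y0:y1,x0:x1]; return k
E
python3 - <<'E'
from h import *
s=snapshot("top");t=snapshot("scene")
print(s["img"][150,283],t["img"][162,252])
m=violet(s["img"],(260,125,310,180)); print("vbar",rect(s,m,.154))
c=plane(s,[(267.3,169.1),(305.3,171.9),(306.3,153.1),(268.8,149.4)],.075)[:,:2]
print(np.round(c,4),c.mean(0))
e=(c[1]-c[0]+c[2]-c[3])/2;print(np.degrees(np.arctan2(e[1],e[0])),np.linalg.norm(e),np.linalg.norm(c[0]-c[3]),np.linalg.norm(c[1]-c[2]))
# check vs scene view: where does violet top centre from top project
mt=violet(t["img"],(240,150,275,180)); cc=max(cv2.findContours(mt,0,2)[0],key=cv2.contourArea)
print(cv2.boundingRect(cc))
ctr,_,_,y,_=rect(s,m,.154); y=np.radians(y)
l=np.array([np.cos(y),np.sin(y)])*.0315;w=np.array([-np.sin(y),np.cos(y)])*.021
P=[[*(ctr+a*l+b*w),.154] for a in(-1,1) for b in(-1,1)]
print(np.round(pix(t,P)),np.round(pix(s,P)))
g=mask(s["img"],(35,40,30),(85,255,255),(340,165,390,215)); print("bowl",rect(s,g,.048))
E
```

```text
[116 118 144] [131 131 152]
vbar (array([ 0.66640601, -0.09513448]), 60.88483428955078, 43.56627655029297, 47.875362396240234, 300.0)
[[ 0.6296 -0.0545]
 [ 0.6227 -0.1665]
 [ 0.6803 -0.1698]
 [ 0.6902 -0.0584]] [ 0.65570706 -0.11228894]
-94.29210688441997 0.11197870916018964 0.06066631119803976 0.057689126338997754
(243, 159, 18, 12)
[[260. 161.]
 [258. 166.]
 [244. 160.]
 [242. 164.]] [[296. 152.]
 [286. 162.]
 [279. 137.]
 [269. 147.]]
bowl (array([ 0.58237219, -0.35296613]), 116.23272705078125, 95.2359390258789, -86.52251172065735, 868.5)
```

```bash
cat > g.py <<'E'
import sys, numpy as np
from scipy.spatial.transform import Rotation as R
from plant import get_state
def go(x,y,z,closing,extra=0):
    """shift/turn rows for TCP at x,y,z, pointing down, closing line at world yaw (deg)"""
    s=get_state(); A=R.from_quat(s["eef_rot"]); ty=A.as_matrix()[:,1]
    cur=np.degrees(np.arctan2(ty[1],ty[0]))
    d=(closing-cur+90)%180-90+extra
    th=np.radians(cur+d); yv=np.array([np.cos(th),np.sin(th),0]); zv=np.array([0,0,-1.])
    B=R.from_matrix(np.c_[np.cross(yv,zv),yv,zv])
    sh=A.inv().apply(np.array([x,y,z])-s["tool_pos"])/.3; tr=(A.inv()*B).as_rotvec()/np.pi
    print(f"go {x,y,z,closing}: {np.round(sh,4).tolist()} {np.round(tr,4).tolist()} cur {cur:.1f} q7 {s['q'][6]:.2f} F {np.round(s['contact_force'],1)} op {s['opening']:.3f} ff {s['finger_force']:.1f} t {s['clock']:.2f}")
if __name__=="__main__":
    a=list(map(float,sys.argv[1:])); 
    for i in range(0,len(a),4): go(*a[i:i+4])
E
python3 g.py .45 -.35 .26 -42 .666 -.095 .26 -42
python3 - <<'E'
from h import *
s=snapshot("top"); print(plane(s,[(285,133),(245,135),(317,110)],0))
E
```

```text
go (0.45, -0.35, 0.26, -42.0): [0.8689, -0.3927, -0.0716] [-0.0002, -0.0, -0.1282] cur -65.1 q7 -0.22 F [-0.2 -0.4  0.1] op 1.000 ff 0.0 t 0.30
go (0.666, -0.095, 0.26, -42.0): [1.88, -0.8603, -0.0714] [-0.0002, -0.0, -0.1282] cur -65.1 q7 -0.22 F [-0.2 -0.4  0.1] op 1.000 ff 0.0 t 0.30
[[ 0.76760977 -0.11070517  0.        ]
 [ 0.75917309  0.0152674   0.        ]
 [ 0.84567049 -0.21225078  0.        ]]
```

Emit:
send_rows --targets '[[[0.87, -0.39, -0.07], [0, 0, -0.128]], [[0.87, -0.39, -0.07], [0, 0, -0.128]], [[0.87, -0.39, -0.07], [0, 0, -0.128]], [[0.87, -0.39, -0.07], [0, 0, -0.128]], [[0.87, -0.39, -0.07], [0, 0, -0.128]], [[0.87, -0.39, -0.07], [0, 0, -0.128]]]' --fingers 1 --newtons 12

```text
clock: 1.1
tool_pos: [0.4537, -0.3474, 0.2602]
eef_rot: [0.912, 0.41, 0.001, -0.0]
contact_force: [-1.3, -0.4, -0.2]
opening: 1.001
finger_force: 0.0
```

```bash
python3 g.py .666 -.095 .2 -42
```

```text
go (0.666, -0.095, 0.2, -42.0): [1.0985, -0.0303, 0.2035] [0.0003, -0.0008, 0.002] cur -41.6 q7 -0.36 F [-1.3 -0.4 -0.2] op 1.001 ff 0.0 t 1.10
```

Emit:
send_rows --targets '[[[0.95, -0.03, 0.1], [0, 0, 0]], [[0.95, -0.03, 0.2], [0, 0, 0]], [[0.95, -0.03, 0.2], [0, 0, 0]], [[0.95, -0.03, 0.2], [0, 0, 0]], [[0.95, -0.03, 0.2], [0, 0, 0]], [[0.95, -0.03, 0.2], [0, 0, 0]], [[0.95, -0.03, 0.2], [0, 0, 0]], [[0.95, -0.03, 0.2], [0, 0, 0]]]'

```text
clock: 2.1
tool_pos: [0.634, -0.1361, 0.2]
eef_rot: [0.914, 0.405, -0.001, 0.001]
contact_force: [-0.1, -0.3, 0.4]
opening: 1.001
finger_force: 0.0
```

```bash
python3 g.py .666 -.095 .17 -42 .666 -.095 .1355 -42
```

```text
go (0.666, -0.095, 0.17, -42.0): [0.1733, -0.0133, 0.0997] [0.0003, 0.0005, -0.0014] cur -42.3 q7 -0.79 F [-0.1 -0.3  0.4] op 1.001 ff 0.0 t 2.10
go (0.666, -0.095, 0.1355, -42.0): [0.1735, -0.0134, 0.2147] [0.0003, 0.0005, -0.0014] cur -42.3 q7 -0.79 F [-0.1 -0.3  0.4] op 1.001 ff 0.0 t 2.10
```

Emit:
send_rows --targets '[[[0.173, -0.013, 0.0], [0, 0, 0]], [[0.173, -0.013, 0.05], [0, 0, 0]], [[0.173, -0.013, 0.1], [0, 0, 0]], [[0.173, -0.013, 0.14], [0, 0, 0]], [[0.173, -0.013, 0.18], [0, 0, 0]], [[0.173, -0.013, 0.2], [0, 0, 0]], [[0.173, -0.013, 0.215], [0, 0, 0]], [[0.173, -0.013, 0.215], [0, 0, 0]], [[0.173, -0.013, 0.215], [0, 0, 0]]]'

```text
clock: 3.22
tool_pos: [0.6671, -0.0919, 0.1356]
eef_rot: [0.914, 0.406, 0.0, 0.0]
contact_force: [-0.2, -1.2, -0.2]
opening: 0.998
finger_force: 0.0
```

```bash
python3 g.py .666 -.095 .1355 -42
```

```text
go (0.666, -0.095, 0.1355, -42.0): [-0.01, 0.0041, 0.0005] [0.0002, -0.0002, -0.0002] cur -42.0 q7 -0.86 F [-0.2 -1.2 -0.2] op 0.998 ff 0.0 t 3.23
```

Emit:
send_rows --targets '[[[-0.01, 0.004, 0], [0, 0, 0]], [[-0.01, 0.004, 0], [0, 0, 0]]]'

```text
clock: 3.48
tool_pos: [0.6656, -0.0957, 0.1355]
eef_rot: [0.914, 0.406, 0.0, 0.0]
contact_force: [0.0, 0.0, -0.1]
opening: 1.003
finger_force: 0.0
```

Emit:
send_rows --targets '[[[0, 0, 0], [0, 0, 0]], [[0, 0, 0], [0, 0, 0]], [[0, 0, 0], [0, 0, 0]], [[0, 0, 0], [0, 0, 0]], [[0, 0, 0], [0, 0, 0]], [[0, 0, 0], [0, 0, 0]], [[0, 0, 0], [0, 0, 0]]]' --fingers 0 --newtons 8

```text
clock: 4.35
tool_pos: [0.6659, -0.0952, 0.1354]
eef_rot: [0.914, 0.406, 0.0, 0.0]
contact_force: [0.9, -0.4, 0.8]
opening: 0.477
finger_force: 8.0
```

```bash
python3 g.py .666 -.095 .1355 -42
```

```text
go (0.666, -0.095, 0.1355, -42.0): [0.0007, -0.0003, -0.0005] [0.0002, -0.0001, -0.0003] cur -42.1 q7 -0.86 F [ 0.9 -0.4  0.8] op 0.477 ff 8.0 t 4.35
```

Emit:
send_rows --targets '[[[0, 0, -0.03], [0, 0, 0]], [[0, 0, -0.08], [0, 0, 0]], [[0, 0, -0.15], [0, 0, 0]], [[0, 0, -0.22], [0, 0, 0]], [[0, 0, -0.25], [0, 0, 0]], [[0, 0, -0.25], [0, 0, 0]]]' --newtons 12

```text
clock: 5.1
tool_pos: [0.666, -0.0949, 0.2111]
eef_rot: [0.914, 0.406, 0.001, 0.0]
contact_force: [-0.4, -0.5, -3.0]
opening: 0.475
finger_force: 12.0
```

```bash
python3 g.py .4456 -.2244 .12 -11.6
```

```text
go (0.4456, -0.2244, 0.12, -11.6): [-0.8126, -0.2568, 0.3028] [0.0004, -0.0002, -0.1691] cur -42.0 q7 -0.84 F [-0.4 -0.5 -3. ] op 0.475 ff 12.0 t 5.10
```

Emit:
send_rows --targets '[[[-0.12, -0.04, -0.02], [0, 0, -0.04]], [[-0.28, -0.09, -0.02], [0, 0, -0.08]], [[-0.45, -0.14, 0], [0, 0, -0.12]], [[-0.6, -0.19, 0.1], [0, 0, -0.15]], [[-0.73, -0.23, 0.18], [0, 0, -0.165]], [[-0.81, -0.257, 0.26], [0, 0, -0.169]], [[-0.813, -0.257, 0.303], [0, 0, -0.169]], [[-0.813, -0.257, 0.303], [0, 0, -0.169]], [[-0.813, -0.257, 0.303], [0, 0, -0.169]]]'

```text
clock: 6.22
tool_pos: [0.4471, -0.2236, 0.1198]
eef_rot: [0.775, 0.633, 0.001, 0.001]
contact_force: [0.4, 0.7, -0.1]
opening: 0.476
finger_force: 12.0
```

```bash
python3 g.py .4456 -.2244 .0125 -11.6;python3 - <<'E'
from h import *
s=snapshot("top");t=snapshot("scene")
a=cv2.resize(s["img"][125:190,250:330],None,fx=6,fy=6,interpolation=2);b=cv2.resize(s["img"][195:260,285:350],None,fx=6,fy=6,interpolation=2)[:390]
cv2.imwrite("pics/c2.png",np.hstack([a[:,:400],b]))
E
```

```text
go (0.4456, -0.2244, 0.0125, -11.6): [-0.0039, -0.0054, 0.3577] [0.0008, -0.0002, 0.0004] cur -11.5 q7 -0.33 F [ 0.4  0.7 -0.1] op 0.476 ff 12.0 t 6.22
```

View pics/c2.png

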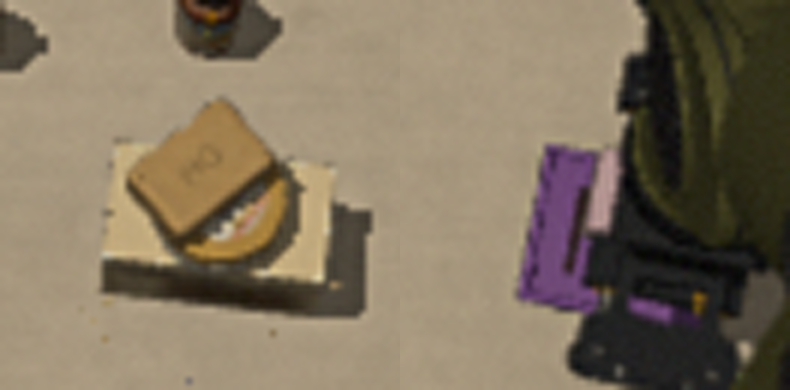

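The stack still stands, with the tan bar on top at (283.7,152.8). The violet bar hangs over the violet dish. I'll lower it now.

Emit:
send_rows --targets '[[[-0.004, -0.005, 0.1], [0, 0, 0]], [[-0.004, -0.005, 0.2], [0, 0, 0]], [[-0.004, -0.005, 0.27], [0, 0, 0]], [[-0.004, -0.005, 0.31], [0, 0, 0]], [[-0.004, -0.005, 0.335], [0, 0, 0]], [[-0.004, -0.005, 0.35], [0, 0, 0]], [[-0.004, -0.005, 0.358], [0, 0, 0]], [[-0.004, -0.005, 0.358], [0, 0, 0]]]'

```text
clock: 7.32
tool_pos: [0.4435, -0.2255, 0.0121]
eef_rot: [0.775, 0.632, 0.0, 0.0]
contact_force: [-0.4, -0.9, -1.4]
opening: 0.473
finger_force: 12.0
```

```bash
python3 g.py .4456 -.2244 .012 -11.6
```

```text
go (0.4456, -0.2244, 0.012, -11.6): [0.005, 0.0062, 0.0005] [0.0002, 0.0, -0.0002] cur -11.6 q7 -0.42 F [-0.4 -0.9 -1.4] op 0.473 ff 12.0 t 7.33
```

Emit:
send_rows --targets '[[[0.005, 0.006, 0.0], [0, 0, 0]], [[0.005, 0.006, 0.001], [0, 0, 0]], [[0.005, 0.006, 0.001], [0, 0, 0]]]'

```text
clock: 7.7
tool_pos: [0.4455, -0.2243, 0.0117]
eef_rot: [0.775, 0.632, 0.0, 0.0]
contact_force: [0.6, 0.2, 0.2]
opening: 0.476
finger_force: 12.0
```

Emit:
send_rows --targets '[[[0, 0, 0], [0, 0, 0]], [[0, 0, 0], [0, 0, 0]], [[0, 0, 0], [0, 0, 0]], [[0, 0, -0.05], [0, 0, 0]], [[0, 0, -0.15], [0, 0, 0]], [[0, 0, -0.3], [0, 0, 0]], [[0, 0, -0.45], [0, 0, 0]], [[0, 0, -0.6], [0, 0, 0]], [[0, 0, -0.65], [0, 0, 0]], [[0, 0, -0.65], [0, 0, 0]]]' --fingers 0.6

```text
clock: 8.95
tool_pos: [0.4458, -0.2246, 0.2076]
eef_rot: [0.775, 0.632, 0.001, 0.001]
contact_force: [-0.9, -0.3, -1.0]
opening: 0.6
finger_force: 0.0
```

Run:
```python
from h import *
s=snapshot("top")
f=s["img"]
m=mask(f,(5,60,60),(25,255,255),(265,135,305,180))
hs=cv2.cvtColor(f,cv2.COLOR_BGR2HSV)
print([ (p,hs[p[1],p[0]].tolist(),f[p[1],p[0]].tolist()) for p in [(284,150),(280,152),(288,156),(284,160),(295,163),(300,165),(272,160),(275,149)]])
# bar corners read from the crop
c=plane(s,np.array([(222,97),(274,160),(182,238),(128,180)])/6+[250,125],.129)[:,:2]
print(np.round(c,4),c.mean(0),[round(np.linalg.norm(c[i]-c[i-1]),4) for i in range(4)])
e=c[2]-c[1]+c[3]-c[0]; print(np.degrees(np.arctan2(e[1],e[0])))
e=c[1]-c[0]+c[2]-c[3]; print(np.degrees(np.arctan2(e[1],e[0])))
```

```text
[((284, 150), [17, 133, 159], [76, 124, 159]), ((280, 152), [18, 137, 155], [72, 122, 155]), ((288, 156), [17, 136, 154], [72, 119, 154]), ((284, 160), [17, 132, 133], [64, 104, 133]), ((295, 163), [19, 160, 143], [53, 111, 143]), ((300, 165), [20, 90, 196], [127, 172, 196]), ((272, 160), [19, 88, 195], [128, 171, 195]), ((275, 149), [20, 81, 182], [124, 162, 182])]
[[ 0.699  -0.1091]
 [ 0.668  -0.1339]
 [ 0.629  -0.0903]
 [ 0.6572 -0.0645]] [ 0.66330431 -0.09947778] [np.float64(0.0612), np.float64(0.0397), np.float64(0.0585), np.float64(0.0382)]
132.5202789142526
-139.45124627622727
```

```bash
python3 - <<'E'
from h import *
s=snapshot("top")
for hi in (145,150):
  for vlo in (125,140):
    m=mask(s["img"],(14,108,vlo),(19,hi,255),(268,138,300,168)); print(rect(s,cv2.morphologyEx(m,3,np.ones((3,3))),.129))
m=violet(s["img"],(295,205,350,260)); 
hs=cv2.cvtColor(s["img"],cv2.COLOR_BGR2HSV); f=s["img"].astype(int)
b=((f[...,2]>120)&(m>0)).astype(np.uint8)*255; print("placed vbar",rect(s,b,.03)); print("dish",rect(s,mask(s["img"],(125,60,40),(160,255,255),(295,210,350,260)),.01)[:4])
cv2.imwrite("pics/c3.png",cv2.resize(s["img"][195:270,285:360],None,fx=6,fy=6,interpolation=2))
E
python3 g.py .664 -.0985 .2 48
```

```text
(array([ 0.66577148, -0.09747276]), 59.2769889831543, 39.01824188232422, -49.57839584350586, 248.5)
(array([ 0.66594891, -0.09705449]), 58.60098648071289, 38.20568084716797, -49.57839584350586, 240.5)
(array([ 0.66577148, -0.09747276]), 59.2769889831543, 39.01824188232422, -49.57839584350586, 248.5)
(array([ 0.66594891, -0.09705449]), 58.60098648071289, 38.20568084716797, -49.57839584350586, 240.5)
placed vbar (array([ 0.44869556, -0.20623997]), 40.884056091308594, 30.679513931274414, -14.459587097167969, 83.0)
dish (array([ 0.45056134, -0.20138553]), 78.70086669921875, 51.68455505371094, -11.639633178710938)
go (0.664, -0.0985, 0.2, 48.0): [0.558, 0.6312, 0.0191] [-0.0004, -0.0002, -0.3313] cur -11.6 q7 -0.25 F [ 0.4  0.3 -0.1] op 0.598 ff 0.0 t 9.05
```

View pics/c3.png

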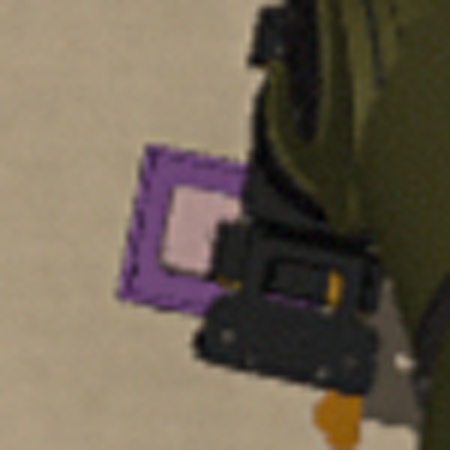

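The bar lies inside the violet dish, lengthwise. Next is the tan bar at (0.6655, -0.0975), closing at 41°.

```bash
python3 g.py .6655 -.0975 .2 41
```

```text
go (0.6655, -0.0975, 0.2, 41.0): [0.5623, 0.6354, 0.0191] [-0.0004, -0.0001, -0.2924] cur -11.6 q7 -0.25 F [ 0.4  0.3 -0.1] op 0.598 ff 0.0 t 9.05
```

Emit:
send_rows --targets '[[[0.1, 0.1, 0], [0, 0, -0.05]], [[0.2, 0.23, 0], [0, 0, -0.1]], [[0.3, 0.34, 0], [0, 0, -0.15]], [[0.4, 0.45, 0], [0, 0, -0.2]], [[0.48, 0.54, 0.01], [0, 0, -0.25]], [[0.54, 0.61, 0.019], [0, 0, -0.29]], [[0.562, 0.635, 0.019], [0, 0, -0.292]], [[0.562, 0.635, 0.019], [0, 0, -0.292]], [[0.562, 0.635, 0.019], [0, 0, -0.292]], [[0.562, 0.635, 0.019], [0, 0, -0.292]]]' --fingers 1 --newtons 8

```text
clock: 10.3
tool_pos: [0.6653, -0.0986, 0.2011]
eef_rot: [0.416, 0.909, -0.001, 0.0]
contact_force: [0.6, -0.5, -0.9]
opening: 1.001
finger_force: 0.0
```

```bash
python3 g.py .6655 -.0975 .1105 41
```

```text
go (0.6655, -0.0975, 0.1105, 41.0): [0.0025, 0.003, 0.3021] [-0.0003, 0.0002, -0.0008] cur 40.8 q7 0.33 F [ 0.6 -0.5 -0.9] op 1.001 ff 0.0 t 10.30
```

Emit:
send_rows --targets '[[[0.0025, 0.003, 0.08], [0, 0, 0]], [[0.0025, 0.003, 0.15], [0, 0, 0]], [[0.0025, 0.003, 0.2], [0, 0, 0]], [[0.0025, 0.003, 0.25], [0, 0, 0]], [[0.0025, 0.003, 0.28], [0, 0, 0]], [[0.0025, 0.003, 0.302], [0, 0, 0]], [[0.0025, 0.003, 0.302], [0, 0, 0]], [[0.0025, 0.003, 0.302], [0, 0, 0]]]'

```text
clock: 11.3
tool_pos: [0.6666, -0.0963, 0.1109]
eef_rot: [0.415, 0.91, 0.0, 0.0]
contact_force: [0.1, 0.4, -1.1]
opening: 1.0
finger_force: 0.0
```

```bash
python3 g.py .6655 -.0975 .1105 41
```

```text
go (0.6655, -0.0975, 0.1105, 41.0): [-0.0007, -0.0054, 0.0012] [0.0002, 0.0002, -0.0004] cur 40.9 q7 0.26 F [ 0.1  0.4 -1.1] op 1.000 ff 0.0 t 11.30
```

Emit:
send_rows --targets '[[[0, -0.005, 0], [0, 0, 0]], [[0, -0.005, 0], [0, 0, 0]]]'

```text
clock: 11.55
tool_pos: [0.6651, -0.0976, 0.1107]
eef_rot: [0.415, 0.91, -0.0, 0.0]
contact_force: [-0.3, -0.1, -0.3]
opening: 1.0
finger_force: 0.0
```

Emit:
send_rows --targets '[[[0, 0, 0], [0, 0, 0]], [[0, 0, 0], [0, 0, 0]], [[0, 0, 0], [0, 0, 0]], [[0, 0, 0], [0, 0, 0]], [[0, 0, 0], [0, 0, 0]], [[0, 0, 0], [0, 0, 0]], [[0, 0, 0], [0, 0, 0]]]' --fingers 0

```text
clock: 12.42
tool_pos: [0.6651, -0.0974, 0.1103]
eef_rot: [0.415, 0.91, -0.0, 0.0]
contact_force: [-1.1, 0.2, -0.5]
opening: 0.476
finger_force: 8.0
```

Emit:
send_rows --targets '[[[0, 0, -0.03], [0, 0, 0]], [[0, 0, -0.08], [0, 0, 0]], [[0, 0, -0.15], [0, 0, 0]], [[0, 0, -0.22], [0, 0, 0]], [[0, 0, -0.25], [0, 0, 0]], [[0, 0, -0.25], [0, 0, 0]]]' --newtons 12

```text
clock: 13.18
tool_pos: [0.6655, -0.0974, 0.1864]
eef_rot: [0.415, 0.91, 0.0, 0.001]
contact_force: [0.3, -0.7, -0.6]
opening: 0.471
finger_force: 12.0
```

```bash
python3 g.py .623 .0837 .1 18.9
```

```text
go (0.623, 0.0837, 0.1, 18.9): [0.5492, 0.2882, 0.2875] [0.0004, 0.0004, 0.1224] cur 40.9 q7 0.32 F [ 0.3 -0.7 -0.6] op 0.471 ff 12.0 t 13.18
```

Emit:
send_rows --targets '[[[0.1, 0.05, 0], [0, 0, 0.03]], [[0.22, 0.12, 0], [0, 0, 0.06]], [[0.36, 0.19, 0], [0, 0, 0.09]], [[0.48, 0.25, 0.08], [0, 0, 0.12]], [[0.549, 0.288, 0.16], [0, 0, 0.122]], [[0.549, 0.288, 0.24], [0, 0, 0.122]], [[0.549, 0.288, 0.287], [0, 0, 0.122]], [[0.549, 0.288, 0.287], [0, 0, 0.122]], [[0.549, 0.288, 0.287], [0, 0, 0.122]]]'

```text
clock: 14.3
tool_pos: [0.623, 0.0834, 0.0998]
eef_rot: [0.581, 0.814, 0.0, 0.0]
contact_force: [-0.4, -0.2, -0.8]
opening: 0.477
finger_force: 12.0
```

```bash
python3 g.py .623 .0837 .012 18.9
```

```text
go (0.623, 0.0837, 0.012, 18.9): [0.0011, -0.0001, 0.2928] [0.0004, 0.0, 0.0001] cur 18.9 q7 -0.38 F [-0.4 -0.2 -0.8] op 0.477 ff 12.0 t 14.30
```

Emit:
send_rows --targets '[[[0, 0, 0.1], [0, 0, 0]], [[0, 0, 0.18], [0, 0, 0]], [[0, 0, 0.24], [0, 0, 0]], [[0, 0, 0.27], [0, 0, 0]], [[0, 0, 0.285], [0, 0, 0]], [[0, 0, 0.293], [0, 0, 0]], [[0, 0, 0.293], [0, 0, 0]], [[0, 0, 0.293], [0, 0, 0]]]'

```text
clock: 15.3
tool_pos: [0.6228, 0.0838, 0.0118]
eef_rot: [0.581, 0.814, 0.0, 0.0]
contact_force: [-0.5, -0.6, -1.2]
opening: 0.473
finger_force: 12.0
```

```bash
python3 g.py .623 .0837 .0115 18.9
```

```text
go (0.623, 0.0837, 0.0115, 18.9): [-0.0005, 0.0007, 0.0009] [0.0003, 0.0, 0.0004] cur 19.0 q7 -0.45 F [-0.5 -0.6 -1.2] op 0.473 ff 12.0 t 15.30
```

Emit:
send_rows --targets '[[[0, 0, 0], [0, 0, 0]], [[0, 0, 0], [0, 0, 0]], [[0, 0, 0], [0, 0, 0]], [[0, 0, -0.05], [0, 0, 0]], [[0, 0, -0.15], [0, 0, 0]], [[0, 0, -0.3], [0, 0, 0]], [[0, 0, -0.45], [0, 0, 0]], [[0, 0, -0.55], [0, 0, 0]], [[0, 0, -0.55], [0, 0, 0]], [[0, 0, -0.55], [0, 0, 0]]]' --fingers 0.6

```text
clock: 16.55
tool_pos: [0.6219, 0.0833, 0.1762]
eef_rot: [0.581, 0.814, -0.0, -0.0]
contact_force: [-0.1, -0.4, -0.8]
opening: 0.6
finger_force: 0.0
```

Run:
```python
from h import *
s=snapshot("top"); f=s["img"].astype(int)
m=violet(s["img"],(295,205,350,260)); b=((f[...,2]>115)&(m>0)).astype(np.uint8)*255; print("placed vbar",rect(s,b,.03))
lid=mask(s["img"],(5,110,60),(22,255,255),(262,138,312,180)); print("lid",rect(s,lid,.104))
x=cv2.resize(s["img"][130:195,255:320],None,fx=6,fy=6,interpolation=2); y=cv2.resize(s["img"][145:210,195:260],None,fx=6,fy=6,interpolation=2)
cv2.imwrite("pics/c4.png",np.hstack([x,y]))
```

```text
placed vbar (array([ 0.41657251, -0.20670544]), 65.21675872802734, 22.261001586914062, 61.07786178588867, 25.0)
lid (array([ 0.65925616, -0.11315578]), 62.21405029296875, 54.528419494628906, 18.15728759765625, 135.0)
```

View pics/c4.png

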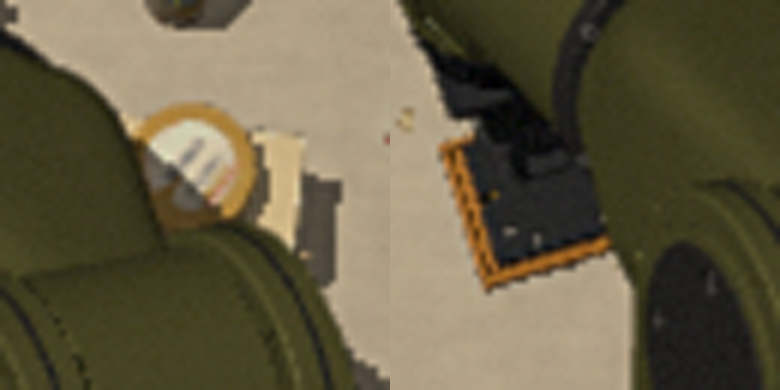

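The arm hides part of the pot. I'll move it left, clear of the view, and measure again.

```bash
python3 g.py .4 .33 .22 18.9
```

```text
go (0.4, 0.33, 0.22, 18.9): [1.018, -0.4314, -0.1477] [-0.0006, 0.0001, 0.0004] cur 19.0 q7 -0.32 F [-0.  -0.3 -0.1] op 0.602 ff 0.0 t 16.60
```

Emit:
send_rows --targets '[[[0.98, -0.42, -0.15], [0, 0, 0]], [[0.98, -0.42, -0.15], [0, 0, 0]], [[0.98, -0.42, -0.15], [0, 0, 0]], [[0.98, -0.42, -0.15], [0, 0, 0]], [[0.98, -0.42, -0.15], [0, 0, 0]], [[0.98, -0.42, -0.15], [0, 0, 0]], [[0.98, -0.42, -0.15], [0, 0, 0]], [[0.98, -0.42, -0.15], [0, 0, 0]]]' --fingers 1

```text
clock: 17.6
tool_pos: [0.4089, 0.3186, 0.2204]
eef_rot: [0.582, 0.813, -0.001, 0.001]
contact_force: [-0.2, -0.8, -0.6]
opening: 0.998
finger_force: 0.0
```

Run:
```python
from h import *
s=snapshot("top"); f=s["img"].astype(int)
m=violet(s["img"],(295,205,350,260)); b=((f[...,2]>115)&(m>0)).astype(np.uint8)*255; print("placed vbar",rect(s,b,.03))
m=mask(s["img"],(14,100,115),(19,155,255),(205,155,245,200)); m=cv2.morphologyEx(m,3,np.ones((3,3)));m=cv2.morphologyEx(m,2,np.ones((3,3))); print("placed tbar",rect(s,m,.03))
lid=mask(s["img"],(5,110,60),(22,255,255),(262,138,312,180)); print("lid",rect(s,lid,.104))
c=max(cv2.findContours(lid,0,2)[0],key=cv2.contourArea); w=plane(s,cv2.convexHull(c)[:,0].astype(float),.104)[:,:2]*1000
print("ell",cv2.fitEllipse(w.astype(np.float32)),cv2.minEnclosingCircle(w.astype(np.float32)))
x=cv2.resize(s["img"][130:195,255:320],None,fx=6,fy=6,interpolation=2); y=cv2.resize(s["img"][145:210,195:260],None,fx=6,fy=6,interpolation=2)
cv2.imwrite("pics/c5.png",s["img"] if 0 else np.hstack([x,y]))
```

```text
placed vbar (array([ 0.44567465, -0.22047743]), 60.484310150146484, 40.813594818115234, 78.16712188720703, 222.0)
placed tbar (array([0.62272424, 0.08282379]), 60.428897857666016, 39.59611892700195, -70.16148376464844, 220.0)
lid (array([ 0.65768262, -0.10933453]), 63.382896423339844, 60.997806549072266, 0.35389840602874756, 355.0)
ell ((656.693115234375, -108.9145278930664), (64.39139556884766, 65.56163024902344), 58.995052337646484) ((656.6852416992188, -108.5632095336914), 33.10395050048828)
```

View pics/c5.png

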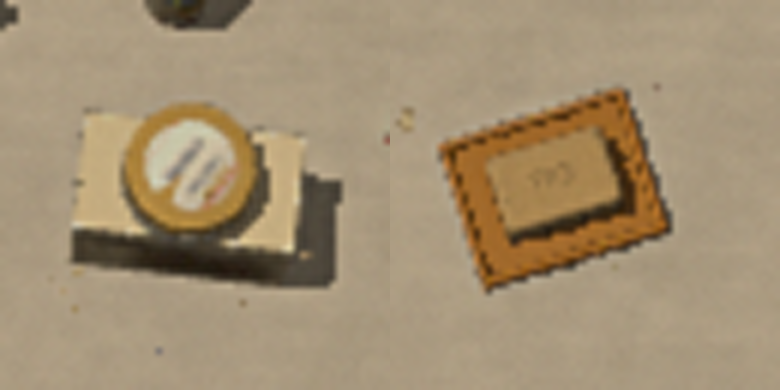

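Both bars lie flat in their dishes. The pot lid centre is at (0.657, -0.109), diameter about 65 mm. Next I move to the pot.

```bash
python3 g.py .657 -.109 .2 -4.3; python3 g.py .58 0.0 .2 -4.3
```

```text
go (0.657, -0.109, 0.2, -4.3): [-1.6156, 0.3242, 0.0709] [-0.0002, 0.0006, 0.1281] cur 18.8 q7 -0.88 F [-0.1  0.2  0.4] op 1.002 ff 0.0 t 17.65
go (0.58, 0.0, 0.2, -4.3): [-1.189, 0.1981, 0.0703] [-0.0002, 0.0006, 0.1281] cur 18.8 q7 -0.88 F [-0.1  0.2  0.4] op 1.002 ff 0.0 t 17.65
```

Emit:
send_rows --targets '[[[-1, 0.2, 0.05], [0, 0, 0.128]], [[-1, 0.2, 0.05], [0, 0, 0.128]], [[-1, 0.2, 0.05], [0, 0, 0.128]], [[-1, 0.2, 0.05], [0, 0, 0.128]], [[-1, 0.2, 0.05], [0, 0, 0.128]], [[-1, 0.2, 0.05], [0, 0, 0.128]], [[-1, 0.2, 0.05], [0, 0, 0.128]]]'

```text
clock: 18.52
tool_pos: [0.5617, 0.0557, 0.2059]
eef_rot: [0.732, 0.681, -0.0, -0.0]
contact_force: [-0.1, 0.5, 0.7]
opening: 0.998
finger_force: 0.0
```

```bash
python3 g.py .657 -.109 .17 -4.3
```

```text
go (0.657, -0.109, 0.17, -4.3): [-0.5244, 0.3572, 0.1191] [-0.0003, -0.0001, 0.0006] cur -4.2 q7 -0.64 F [-0.1  0.5  0.7] op 0.998 ff 0.0 t 18.52
```

Emit:
send_rows --targets '[[[-0.15, 0.1, 0], [0, 0, 0]], [[-0.3, 0.2, 0.03], [0, 0, 0]], [[-0.43, 0.29, 0.07], [0, 0, 0]], [[-0.524, 0.357, 0.119], [0, 0, 0]], [[-0.524, 0.357, 0.119], [0, 0, 0]], [[-0.524, 0.357, 0.119], [0, 0, 0]], [[-0.524, 0.357, 0.119], [0, 0, 0]], [[-0.524, 0.357, 0.119], [0, 0, 0]]]'

```text
clock: 19.52
tool_pos: [0.6576, -0.1064, 0.1713]
eef_rot: [0.731, 0.682, 0.0, 0.0]
contact_force: [-0.2, 0.1, -0.6]
opening: 1.004
finger_force: 0.0
```

```bash
python3 g.py .657 -.109 .0825 -4.3
```

```text
go (0.657, -0.109, 0.0825, -4.3): [-0.009, -0.0016, 0.2959] [0.0002, -0.0001, 0.002] cur -3.9 q7 -0.33 F [-0.2  0.1 -0.6] op 1.004 ff 0.0 t 19.52
```

Emit:
send_rows --targets '[[[-0.009, -0.002, 0.05], [0, 0, 0]], [[-0.009, -0.002, 0.12], [0, 0, 0]], [[-0.009, -0.002, 0.18], [0, 0, 0]], [[-0.009, -0.002, 0.23], [0, 0, 0]], [[-0.009, -0.002, 0.26], [0, 0, 0]], [[-0.009, -0.002, 0.285], [0, 0, 0]], [[-0.009, -0.002, 0.296], [0, 0, 0]], [[-0.009, -0.002, 0.296], [0, 0, 0]], [[-0.009, -0.002, 0.296], [0, 0, 0]]]'

```text
clock: 20.65
tool_pos: [0.6572, -0.1105, 0.0823]
eef_rot: [0.732, 0.682, 0.0, 0.0]
contact_force: [0.5, 0.4, -0.2]
opening: 0.996
finger_force: 0.0
```

```bash
python3 g.py .657 -.109 .0825 -4.3
```

```text
go (0.657, -0.109, 0.0825, -4.3): [0.0049, -0.0009, -0.0006] [0.0003, 0.0, 0.0013] cur -4.1 q7 -0.38 F [ 0.5  0.4 -0.2] op 0.996 ff 0.0 t 20.65
```

Emit:
send_rows --targets '[[[0.005, 0, 0], [0, 0, 0]], [[0.005, 0, 0], [0, 0, 0]]]'

```text
clock: 20.9
tool_pos: [0.6571, -0.1087, 0.0821]
eef_rot: [0.732, 0.682, 0.0, 0.0]
contact_force: [0.7, 0.5, -0.6]
opening: 1.005
finger_force: 0.0
```

Emit:
send_rows --targets '[[[0, 0, 0], [0, 0, 0]], [[0, 0, 0], [0, 0, 0]], [[0, 0, 0], [0, 0, 0]], [[0, 0, 0], [0, 0, 0]], [[0, 0, 0], [0, 0, 0]], [[0, 0, 0], [0, 0, 0]]]' --fingers 0 --newtons 10

```text
clock: 21.65
tool_pos: [0.657, -0.109, 0.0819]
eef_rot: [0.732, 0.682, 0.0, 0.0]
contact_force: [0.2, 0.2, -0.2]
opening: 0.729
finger_force: 10.0
```

Emit:
send_rows --targets '[[[0, 0, 0], [0, 0, 0]], [[0, 0, -0.03], [0, 0, 0]], [[0, 0, -0.08], [0, 0, 0]], [[0, 0, -0.15], [0, 0, 0]], [[0, 0, -0.22], [0, 0, 0]], [[0, 0, -0.25], [0, 0, 0]], [[0, 0, -0.25], [0, 0, 0]]]' --newtons 16

```text
clock: 22.52
tool_pos: [0.6575, -0.1091, 0.158]
eef_rot: [0.732, 0.682, 0.001, 0.001]
contact_force: [-1.2, -0.2, -0.7]
opening: 0.726
finger_force: 16.0
```

```bash
python3 g.py .4463 .0069 .08 -4.3
```

```text
go (0.4463, 0.0069, 0.08, -4.3): [0.3356, -0.73, 0.2587] [0.0006, 0.0001, 0.0012] cur -4.1 q7 -0.34 F [-1.2 -0.2 -0.7] op 0.726 ff 16.0 t 22.52
```

Emit:
send_rows --targets '[[[0.06, -0.13, 0], [0, 0, 0]], [[0.13, -0.28, 0], [0, 0, 0]], [[0.2, -0.43, 0], [0, 0, 0]], [[0.27, -0.58, 0.08], [0, 0, 0]], [[0.32, -0.69, 0.16], [0, 0, 0]], [[0.336, -0.73, 0.23], [0, 0, 0]], [[0.336, -0.73, 0.259], [0, 0, 0]], [[0.336, -0.73, 0.259], [0, 0, 0]], [[0.336, -0.73, 0.259], [0, 0, 0]]]'

```text
clock: 23.65
tool_pos: [0.4469, 0.0067, 0.0794]
eef_rot: [0.732, 0.681, 0.001, 0.001]
contact_force: [-0.3, 0.0, 0.8]
opening: 0.726
finger_force: 16.0
```

```bash
python3 g.py .4463 .0069 .0145 -4.3
```

```text
go (0.4463, 0.0069, 0.0145, -4.3): [0.0006, -0.0024, 0.2165] [0.0006, -0.0001, 0.0009] cur -4.1 q7 -0.83 F [-0.3  0.   0.8] op 0.726 ff 16.0 t 23.65
```

Emit:
send_rows --targets '[[[0, -0.002, 0.07], [0, 0, 0]], [[0, -0.002, 0.13], [0, 0, 0]], [[0, -0.002, 0.17], [0, 0, 0]], [[0, -0.002, 0.195], [0, 0, 0]], [[0, -0.002, 0.21], [0, 0, 0]], [[0, -0.002, 0.217], [0, 0, 0]], [[0, -0.002, 0.217], [0, 0, 0]], [[0, -0.002, 0.217], [0, 0, 0]]]'

```text
clock: 24.65
tool_pos: [0.4457, 0.0068, 0.0144]
eef_rot: [0.732, 0.681, 0.0, 0.0]
contact_force: [-0.1, 0.7, -0.9]
opening: 0.73
finger_force: 16.0
```

```bash
python3 g.py .4463 .0069 .014 -4.3
```

```text
go (0.4463, 0.0069, 0.014, -4.3): [0.0005, 0.0019, 0.0013] [0.0004, -0.0, 0.001] cur -4.1 q7 -1.85 F [-0.1  0.7 -0.9] op 0.730 ff 16.0 t 24.65
```

Emit:
send_rows --targets '[[[0, 0, 0.001], [0, 0, 0]], [[0, 0, 0.001], [0, 0, 0]], [[0, 0, 0], [0, 0, 0]], [[0, 0, -0.04], [0, 0, 0]], [[0, 0, -0.1], [0, 0, 0]], [[0, 0, -0.2], [0, 0, 0]], [[0, 0, -0.3], [0, 0, 0]], [[0, 0, -0.4], [0, 0, 0]], [[0, 0, -0.5], [0, 0, 0]], [[0, 0, -0.5], [0, 0, 0]], [[0, 0, -0.5], [0, 0, 0]]]' --fingers 0.95

```text
clock: 26.02
tool_pos: [0.4446, 0.0067, 0.1635]
eef_rot: [0.732, 0.681, -0.001, -0.0]
contact_force: [-0.8, 0.4, -0.0]
opening: 0.943
finger_force: 0.0
```

```bash
python3 g.py .4 .3 .2 -4.3
python3 - <<'E'
from h import *
s=snapshot("top"); t=snapshot("scene")
cv2.imwrite("pics/c6.png",np.hstack([cv2.resize(s["img"][130:195,255:320],None,fx=6,fy=6,interpolation=2),cv2.resize(t["img"][160:225,220:285],None,fx=6,fy=6,interpolation=2)]))
E
```

```text
go (0.4, 0.3, 0.2, -4.3): [0.9644, -0.218, -0.1222] [-0.0002, 0.0002, 0.0012] cur -4.1 q7 -0.99 F [-0.8  0.4 -0. ] op 0.943 ff 0.0 t 26.02
```

View pics/c6.png

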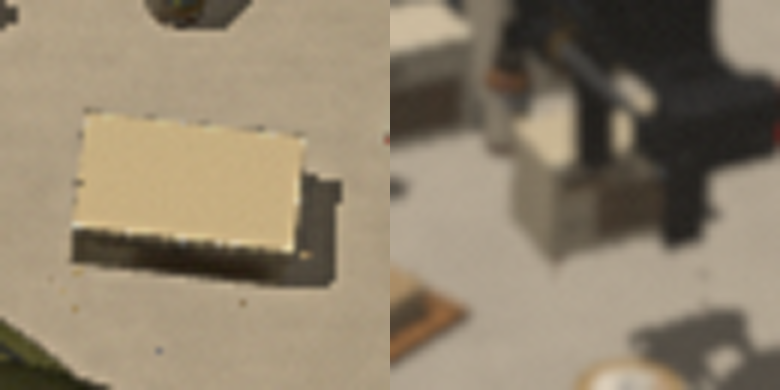

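The carton top is fully visible at about (286.5,160) and hasn't been disturbed. I'll measure it by brightness.

```bash
python3 - <<'E'
from h import *
s=snapshot("top"); hs=cv2.cvtColor(s["img"],cv2.COLOR_BGR2HSV)
print(hs[160,286],hs[180,300],hs[145,300])
for v in (183,187,190):
    m=mask(s["img"],(10,75,v),(25,255,255),(262,140,312,178)); m=cv2.morphologyEx(m,3,np.ones((3,3))); print(rect(s,m,.075))
c=plane(s,(np.array([(85,110),(305,140),(293,250),(72,230)])+.5)/6-.5+[255,130],.075)[:,:2]; print(c.mean(0))
E
python3 g.py .656 -.1115 .16 -4.5
```

```text
[ 19  89 200] [ 19  60 173] [ 19  65 177]
(array([ 0.659526  , -0.10962665]), 108.35948944091797, 57.351959228515625, 84.21424102783203, 627.0)
(array([ 0.659526  , -0.10962665]), 108.35948944091797, 57.351959228515625, 84.21424102783203, 624.5)
(array([ 0.659526  , -0.10962665]), 108.35948944091797, 57.351959228515625, 84.21424102783203, 623.5)
[ 0.65835481 -0.10966732]
go (0.656, -0.1115, 0.16, -4.5): [-0.3443, 0.7315, 0.0091] [-0.0006, 0.0002, 0.0025] cur -4.0 q7 -0.99 F [ 0.1 -0.3 -0. ] op 0.953 ff 0.0 t 26.18
```

```bash
python3 g.py .659 -.1097 .14 -5.5
```

```text
go (0.659, -0.1097, 0.14, -5.5): [-0.3376, 0.7412, 0.0758] [-0.0006, 0.0002, 0.0081] cur -4.0 q7 -0.99 F [ 0.1 -0.3 -0. ] op 0.953 ff 0.0 t 26.18
```

Emit:
send_rows --targets '[[[-0.05, 0.11, 0], [0, 0, 0.008]], [[-0.11, 0.25, 0], [0, 0, 0.008]], [[-0.18, 0.4, 0], [0, 0, 0.008]], [[-0.25, 0.55, 0.02], [0, 0, 0.008]], [[-0.31, 0.68, 0.05], [0, 0, 0.008]], [[-0.338, 0.741, 0.076], [0, 0, 0.008]], [[-0.338, 0.741, 0.076], [0, 0, 0.008]], [[-0.338, 0.741, 0.076], [0, 0, 0.008]], [[-0.338, 0.741, 0.076], [0, 0, 0.008]]]' --fingers 1

```text
clock: 27.3
tool_pos: [0.6589, -0.1088, 0.1416]
eef_rot: [0.74, 0.673, -0.0, -0.0]
contact_force: [0.8, -0.3, -0.8]
opening: 0.999
finger_force: 0.0
```

```bash
python3 g.py .659 -.1097 .036 -5.5
```

```text
go (0.659, -0.1097, 0.036, -5.5): [-0.0029, 0.0008, 0.352] [-0.0001, 0.0, 0.0005] cur -5.4 q7 -0.54 F [ 0.8 -0.3 -0.8] op 0.999 ff 0.0 t 27.30
```

Emit:
send_rows --targets '[[[-0.003, 0, 0.08], [0, 0, 0]], [[-0.003, 0, 0.15], [0, 0, 0]], [[-0.003, 0, 0.21], [0, 0, 0]], [[-0.003, 0, 0.26], [0, 0, 0]], [[-0.003, 0, 0.3], [0, 0, 0]], [[-0.003, 0, 0.33], [0, 0, 0]], [[-0.003, 0, 0.35], [0, 0, 0]], [[-0.003, 0, 0.352], [0, 0, 0]], [[-0.003, 0, 0.352], [0, 0, 0]]]'

```text
clock: 28.42
tool_pos: [0.6599, -0.1106, 0.0361]
eef_rot: [0.74, 0.672, 0.0, 0.0]
contact_force: [0.3, 0.4, 0.6]
opening: 1.003
finger_force: 0.0
```

Emit:
send_rows --targets '[[[0, 0, 0], [0, 0, 0]], [[0, 0, 0], [0, 0, 0]], [[0, 0, 0], [0, 0, 0]], [[0, 0, 0], [0, 0, 0]], [[0, 0, 0], [0, 0, 0]], [[0, 0, 0], [0, 0, 0]]]' --fingers 0 --newtons 15

```text
clock: 29.18
tool_pos: [0.6596, -0.1107, 0.0358]
eef_rot: [0.74, 0.672, -0.0, 0.0]
contact_force: [-0.9, 0.1, 3.3]
opening: 0.681
finger_force: 15.0
```

```bash
python3 g.py .4644 .2275 .15 -24.2
```

```text
go (0.4644, 0.2275, 0.15, -24.2): [1.0597, -0.7558, -0.381] [0.0001, 0.0, 0.1038] cur -5.5 q7 -0.62 F [-0.9  0.1  3.3] op 0.681 ff 15.0 t 29.18
```

Emit:
send_rows --targets '[[[0, 0, -0.04], [0, 0, 0]], [[0, 0, -0.1], [0, 0, 0]], [[0, 0, -0.2], [0, 0, 0]], [[0.05, -0.04, -0.3], [0, 0, 0.01]], [[0.13, -0.09, -0.38], [0, 0, 0.03]], [[0.25, -0.18, -0.38], [0, 0, 0.05]], [[0.38, -0.27, -0.38], [0, 0, 0.07]], [[0.5, -0.36, -0.38], [0, 0, 0.09]], [[0.6, -0.43, -0.38], [0, 0, 0.104]], [[0.68, -0.49, -0.38], [0, 0, 0.104]], [[0.7, -0.5, -0.38], [0, 0, 0.104]], [[0.7, -0.5, -0.38], [0, 0, 0.104]]]' --newtons 25

```text
clock: 30.68
tool_pos: [0.5311, 0.1123, 0.1502]
eef_rot: [0.84, 0.543, 0.0, 0.001]
contact_force: [-0.1, 0.2, -1.2]
opening: 0.68
finger_force: 25.0
```

```bash
python3 g.py .4644 .2275 .1 -24.2
```

```text
go (0.4644, 0.2275, 0.1, -24.2): [0.2589, -0.3606, 0.1668] [0.0005, -0.0, -0.0002] cur -24.2 q7 -1.32 F [-0.1  0.2 -1.2] op 0.680 ff 25.0 t 30.68
```

Emit:
send_rows --targets '[[[0.06, -0.08, 0], [0, 0, 0]], [[0.13, -0.18, 0.02], [0, 0, 0]], [[0.2, -0.28, 0.06], [0, 0, 0]], [[0.25, -0.35, 0.11], [0, 0, 0]], [[0.259, -0.361, 0.15], [0, 0, 0]], [[0.259, -0.361, 0.167], [0, 0, 0]], [[0.259, -0.361, 0.167], [0, 0, 0]], [[0.259, -0.361, 0.167], [0, 0, 0]]]'

```text
clock: 31.68
tool_pos: [0.4644, 0.227, 0.0998]
eef_rot: [0.84, 0.542, 0.0, 0.0]
contact_force: [0.3, 0.7, -0.0]
opening: 0.68
finger_force: 25.0
```

```bash
python3 g.py .4644 .2275 .0415 -24.2
python3 - <<'E'
from h import *
s=snapshot("top"); t=snapshot("scene")
cv2.imwrite("pics/c7.png",np.hstack([cv2.resize(s["img"][185:260,130:210],None,fx=5,fy=5,interpolation=2),cv2.resize(t["img"][200:275,165:245],None,fx=5,fy=5,interpolation=2)]))
E
```

```text
go (0.4644, 0.2275, 0.0415, -24.2): [0.0015, -0.0009, 0.1942] [0.0003, -0.0, -0.0008] cur -24.3 q7 -1.65 F [ 0.3  0.7 -0. ] op 0.680 ff 25.0 t 31.68
```

View pics/c7.png

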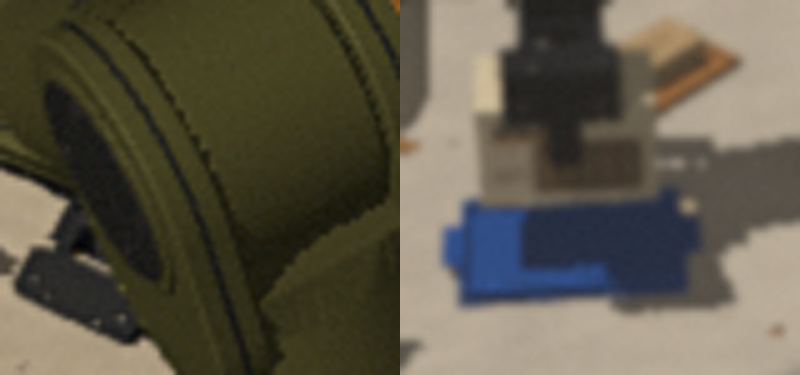

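In the scene view the carton hangs above the tray, centred and parallel to it at about (205,230). I'll lower it.

Emit:
send_rows --targets '[[[0.0015, -0.001, 0.06], [0, 0, 0]], [[0.0015, -0.001, 0.11], [0, 0, 0]], [[0.0015, -0.001, 0.15], [0, 0, 0]], [[0.0015, -0.001, 0.175], [0, 0, 0]], [[0.0015, -0.001, 0.187], [0, 0, 0]], [[0.0015, -0.001, 0.194], [0, 0, 0]], [[0.0015, -0.001, 0.194], [0, 0, 0]], [[0.0015, -0.001, 0.194], [0, 0, 0]]]'

```text
clock: 32.78
tool_pos: [0.4636, 0.2287, 0.0416]
eef_rot: [0.84, 0.543, 0.0, 0.0]
contact_force: [0.2, -0.6, -0.9]
opening: 0.679
finger_force: 25.0
```

Emit:
send_rows --targets '[[[0, 0, 0.001], [0, 0, 0]], [[0, 0, 0.001], [0, 0, 0]], [[0, 0, 0.001], [0, 0, 0]]]'

```text
clock: 33.15
tool_pos: [0.4634, 0.2286, 0.041]
eef_rot: [0.84, 0.543, 0.0, 0.0]
contact_force: [-0.1, 0.2, -2.0]
opening: 0.679
finger_force: 25.0
```

Emit:
send_rows --targets '[[[0, 0, 0], [0, 0, 0]], [[0, 0, 0], [0, 0, 0]], [[0, 0, 0], [0, 0, 0]], [[0, 0, -0.05], [0, 0, 0]], [[0, 0, -0.12], [0, 0, 0]], [[0, 0, -0.22], [0, 0, 0]], [[0, 0, -0.35], [0, 0, 0]], [[0, 0, -0.5], [0, 0, 0]], [[0, 0, -0.6], [0, 0, 0]], [[0, 0, -0.6], [0, 0, 0]], [[0, 0, -0.6], [0, 0, 0]]]' --fingers 0.9

```text
clock: 34.52
tool_pos: [0.463, 0.2279, 0.2202]
eef_rot: [0.84, 0.543, -0.001, 0.0]
contact_force: [-0.8, -0.1, 0.4]
opening: 0.897
finger_force: 0.0
```

```bash
python3 g.py .6 .0 .25 -24.2  .55 .1 .25 -24.2
```

```text
go (0.6, 0.0, 0.25, -24.2): [-0.5053, 0.7284, -0.0988] [-0.0001, 0.0005, -0.0002] cur -24.2 q7 -1.48 F [-0.8 -0.1  0.4] op 0.897 ff 0.0 t 34.52
go (0.55, 0.1, 0.25, -24.2): [-0.2698, 0.4395, -0.0991] [-0.0001, 0.0005, -0.0002] cur -24.2 q7 -1.48 F [-0.8 -0.1  0.4] op 0.897 ff 0.0 t 34.52
```

Carton released. I'll move the arm aside to the right for a final check.

Emit:
send_rows --targets '[[[-0.5, 0.72, -0.1], [0, 0, 0]], [[-0.5, 0.72, -0.1], [0, 0, 0]], [[-0.5, 0.72, -0.1], [0, 0, 0]], [[-0.5, 0.72, -0.1], [0, 0, 0]], [[-0.5, 0.72, -0.1], [0, 0, 0]], [[-0.5, 0.72, -0.1], [0, 0, 0]], [[-0.5, 0.72, -0.1], [0, 0, 0]]]'

```text
clock: 35.4
tool_pos: [0.5975, 0.0058, 0.2504]
eef_rot: [0.839, 0.545, -0.0, -0.001]
contact_force: [-0.0, 0.5, 0.1]
opening: 0.899
finger_force: 0.0
```

```bash
python3 g.py .45 -.26 .25 -45
```

```text
go (0.45, -0.26, 0.25, -45.0): [-1.0093, -0.0888, 0.0011] [-0.0007, 0.0, 0.1167] cur -24.0 q7 -0.96 F [-0.   0.5  0.1] op 0.899 ff 0.0 t 35.40
```

Emit:
send_rows --targets '[[[-1, -0.09, 0], [0, 0, 0.117]], [[-1, -0.09, 0], [0, 0, 0.117]], [[-1, -0.09, 0], [0, 0, 0.117]], [[-1, -0.09, 0], [0, 0, 0.117]], [[-1, -0.09, 0], [0, 0, 0.117]], [[-1, -0.09, 0], [0, 0, 0.117]], [[-1, -0.09, 0], [0, 0, 0.117]]]'

```text
clock: 36.28
tool_pos: [0.4518, -0.2571, 0.2512]
eef_rot: [0.924, 0.382, 0.001, -0.0]
contact_force: [-1.0, 0.7, 0.1]
opening: 0.9
finger_force: 0.0
```

```bash
python3 g.py .3 -.5 .25 -60
```

```text
go (0.3, -0.5, 0.25, -60.0): [-0.93, 0.2165, 0.0026] [-0.0002, -0.0004, 0.0828] cur -45.1 q7 -0.80 F [-1.   0.7  0.1] op 0.900 ff 0.0 t 36.27
```

Emit:
send_rows --targets '[[[-0.93, 0.217, 0], [0, 0, 0.083]], [[-0.93, 0.217, 0], [0, 0, 0.083]], [[-0.93, 0.217, 0], [0, 0, 0.083]], [[-0.93, 0.217, 0], [0, 0, 0.083]], [[-0.93, 0.217, 0], [0, 0, 0.083]], [[-0.93, 0.217, 0], [0, 0, 0.083]], [[-0.93, 0.217, 0], [0, 0, 0.083]], [[-0.93, 0.217, 0], [0, 0, 0.083]]]'

```text
clock: 37.28
tool_pos: [0.301, -0.4998, 0.2513]
eef_rot: [0.966, 0.259, 0.001, -0.0]
contact_force: [0.9, 1.0, -0.0]
opening: 0.901
finger_force: 0.0
```

Run:
```python
from h import *
s=snapshot("top"); f=s["img"].astype(int); I=s["img"]
m=violet(I,(295,205,350,260)); b=((f[...,2]>115)&(m>0)).astype(np.uint8)*255; print("vbar",rect(s,b,.03))
print("vdish",rect(s,mask(I,(125,60,40),(160,255,255),(295,205,350,262)),.01))
lid=mask(I,(5,110,60),(25,255,255),(220,205,275,262)); 
m=mask(I,(10,70,187),(25,130,255),(140,180,210,255)); m=cv2.morphologyEx(m,3,np.ones((3,3))); print("carton",rect(s,m,.08))
print("tray",rect(s,mask(I,(100,120,30),(125,255,255),(135,180,215,265)),.014))
print("bowl",rect(s,mask(I,(35,40,30),(85,255,255),(340,165,390,215)),.048))
cv2.imwrite("pics/c8.png",cv2.resize(I[140:265,105:365],None,fx=3,fy=3,interpolation=2))
```

```text
vbar (array([ 0.44567041, -0.22049097]), 59.351524353027344, 39.513519287109375, 78.16814422607422, 218.5)
vdish (array([ 0.44577353, -0.22426221]), 98.59117126464844, 79.69168853759766, 78.53368377685547, 813.0)Traceback (most recent call last):
  File "<stdin>", line 6, in <module>
  File "h.py", line 21, in rect
    c=max(cv2.findContours(m,0,2)[0],key=cv2.contourArea)
ValueError: max() iterable argument is empty
```

Run:
```python
from h import *
s=snapshot("top"); I=s["img"]; hs=cv2.cvtColor(I,cv2.COLOR_BGR2HSV)
print(hs[222,173],hs[228,180])
m=mask(I,(8,30,90),(28,140,255),(148,195,195,240)); k=mask(I,(100,120,30),(125,255,255),(135,180,215,265))
m=cv2.morphologyEx(m,2,np.ones((3,3))); print("carton",rect(s,m,.08)); print("tray",rect(s,k,.014))
l=mask(I,(5,60,40),(30,255,255),(215,200,280,265)); print("cork+pot",rect(s,l,.007))
print("bowl",rect(s,mask(I,(35,40,30),(85,255,255),(340,165,390,215)),.048))
cv2.imwrite("pics/c8.png",cv2.resize(I[140:265,105:365],None,fx=3,fy=3,interpolation=2))
```

```text
[ 19  91 174] [ 20  89 172]
carton (array([0.48263068, 0.22233685]), 134.71209716796875, 127.8939437866211, -89.17448097467422, 1399.0)
tray (array([0.46185226, 0.22216351]), 154.21612548828125, 93.90447235107422, 65.77991485595703, 486.5)
cork+pot (array([0.45261661, 0.00361932]), 195.11082458496094, 193.3326416015625, -89.17072522640228, 4091.0)
bowl (array([ 0.58237219, -0.35296613]), 116.23272705078125, 95.2359390258789, -86.52251172065735, 871.0)
```

View pics/c8.png

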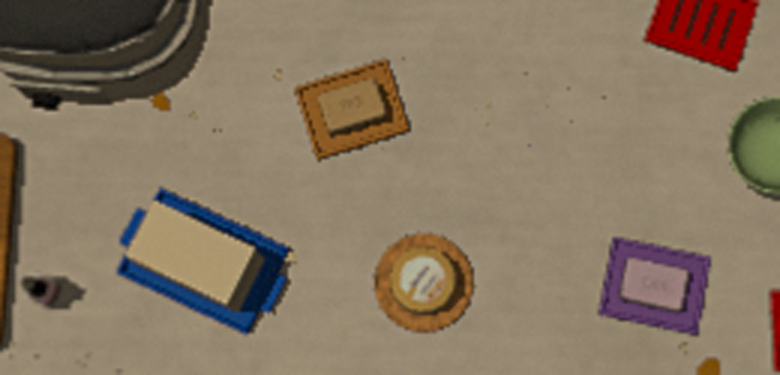

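The final view shows everything placed: tan bar (352,105), pot (423,280), violet bar (655,283), carton inside the tray (193,252). The bowl and bottle haven't moved. I'll do one numeric check of the carton and pot, then hand in.

Run:
```python
from h import *
s=snapshot("top"); f=lambda a:(np.array(a)+.5)/3-.5+[105,140]
c=plane(s,f([(150,203),(263,243),(230,305),(127,258)]),.08)[:,:2]; e=c[1]-c[0]+c[2]-c[3]
print(c.mean(0),np.degrees(np.arctan2(*e[::-1])),plane(s,f([(423,280)]),.036))
d=c.mean(0)-[.4644,.2275]
if np.linalg.norm(d)<.010: print(finish_job())
```

```text
[0.46261243 0.2261616 ] -111.0711225067199 [[0.44444973 0.0065662  0.036     ]]
the job is handed in; nothing more can be done
None
```

I took the stack apart from the top and handed the job in at about 37 s. Both bars lie flat in their own dishes, with the violet one about 4 mm off the middle lengthwise. The pot is upright on the coaster, the carton is flat along the blue tray, and the bowl and small bottle were left alone.

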